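Widen a bay of the lid rack and stand the pan lid in it

ROBOT

A 6-joint arm with a two-finger parallel gripper is mounted at the origin on a cart in front of the work surface, level with it; the furniture and walls round the work are solid. World frame = base frame: x ahead of the robot, y to its left, z up, the work surface at z = 0. Lengths are in m, angles in rad, forces in N, time in s.
With the tool pointing down it reaches from about 0.375 to 0.975 m from the base axis. Payload 3.8 kg.
Tool frame: the origin (TCP) lies midway between the tips of the shut fingers; the grasp point (between the pads) lies 19 mm behind it; z points along the fingers, y is the line along which they close (so a half turn about z gives the same grasp; the last joint's range is limited). The gripper opens to 85 mm and grips with 20 to 120 N. Pads are 22 mm wide; open, the fingers measure 114 mm over their backs; the gripper's body (76 mm by 85 mm) begins 54 mm behind the grasp point. The pads swing forward as they close: fully open they stand 13 mm farther back than shut.
Start: joints at [-0.037, 0.264, 1.604, -0, 1.274, -0.037], TCP at [0.675, -0, 0.231] pointing down, gripper open.
Joint ranges: [-2.63, 2.63], [-0.94, 2.18], [0.31, 2.57], [-1.31, 4.45], [0, 2.66], [-2.55, 2.55]. Speed limits (rad/s): [2.57, 2.57, 3.14, 3.14, 3.14, 3.14].

INTERFACE

Orientations are given as a rotation vector (axis times angle).
In Python, from workcell import bot, read_camera, camera_info, ticket gives the robot as it stands.
- The arm moves only by the tool servo_tool, never from a script. Its argument "targets" is a list of rows, each an object of numbers: "hand": the closure, from -1 (fully open) to 1 (shut); "x", "y", "z": the shift along the tool's x, y, z as a fraction of full scale; "roll": the turn about the tool's z as a fraction of full scale. In form: [{"hand": .., "x": .., "y": .., "z": .., "roll": ..}, ...]. A call has 1 to 10 rows; each row is the pose to reach, as a shift and turn from the pose commanded when the call began, along the tool's axes at that moment, turning the shorter way round; what a row does not reach only later rows make up. Full scale, the value 1, is 50 cm for a shift and 180 degrees for a turn. A row lasts 1/12 s, in which the tool goes at most 41.7 mm and 7.16 degrees, less where a joint would pass 70% of its speed; a pose out of reach is approached as far as the arm can. A call with a number of a shift or a turn outside -1 to 1 is refused whole. A call with a gripper value outside its range is refused whole. The fingers move at their own pace and stop on an object; "grip_force" is the grip in N (left out, the last holds). Time passes only in rows, so rows that repeat a pose let the fingers close. It gives the time, the measured TCP pose, the force, the opening and the grip force at its end, in the units of the state.
- bot.read_state(): the state, without advancing time (a new reading comes with each control period).
- read_camera(name): name is "scene" or "side" or "wrist"; returns the picture (420x560x3 uint8, red, green, blue); there is no depth.
- camera_info(name): a dict with "fx", "fy", "cx", "cy" (pixels), "eye" and "orientation" of the camera in the world; the wrist camera has in their place "T_tool_cam" (4x4, takes a point from camera to tool coordinates, whose origin is the TCP and whose axes are the flange's). Camera axes: x right, y down, z forward; pixel columns grow to the right and rows downward; lengths in m; the calibration is good to about 2 mm. A picture is of the moment at which its call begins: read the wrist's pose just before it. camera_info takes no time and is no camera call.
- ticket.finish_job(): hands the job in; it is judged then, once.
The state is a dict: "time": time; "q": joint angles; "joint_vel": joint speeds; "joint_torque": joint torques, N m; "tool_pos": TCP position; "tcp_rot": TCP orientation; "wrist_force": force on the tool from outside, world axes, zero at the start; "torque": the same for the moment, N m; "width": opening from 0.0 (shut) to 1.0 (fully open); "grip_force": force on a finger pad.
Only numpy, scipy, OpenCV 4.12 (cv2) and the standard library are available. Lean on these libraries where they do the work, as an engineer would, in place of code of your own. Each camera call takes 0.05 s, during which the arm holds its last target. There are 200 camera calls.

TASK

Put the steel pan lid away in the lid rack. Its bay is too narrow: lift the orange sliding divider out of its notch and drop it, fully seated, into the notch that makes the bay beside the open end of the rack (the end away from the chopping board) the narrowest one the lid fits in. Then gently stand the lid upright on its edge in that bay, resting on the two cradle wires; never drop it, and leave the jar, the shaker and the mug alone.

Things in the scene. Friction and masses are not known exactly. Their poses are not given: they have to be found in the camera images.
- lid_rack: Lid rack, fixed: grey rails, steel wire; 212 mm wide (x), 228 mm long (y); origin mid-footprint on the worktop, z up. Bays lie along y, between wire end hoops at y = -105 (open end) and +105 mm. Beside the +y hoop a fixed wooden board, y = 89 to 101, to z = 166 mm. Rails along y at x = +-70 to 98 mm with white teeth, tops z = 22 mm; 4 notches, 15 mm wide, 12 mm deep, at y = -81, -49, -17, 15 mm.
- target_notch (a point): Mid-rack (x = 0) between the third pair of notches from the open end, y = -17 mm, at tooth-top height 22 mm; axes as the rack. With the divider in notch 1 to 4 the clear bay to the open-end hoop is 17, 49, 81, 113 mm wide; the lid needs 60 mm, so this third notch is the right one.
- open_end_top (a point): Middle of the top wire (7 mm thick, 160 mm wide in x) of the fixed hoop at the rack's open end, y = -105 mm, z = 110 mm. The hand does not fit between the hoops, so the lid goes in only when held by its upper rim. Meanwhile it may lean, rim on the worktop, against the outer (-y) side of this wire; about 20 degrees off upright is stable.
- cradle (a point): Where the lid's centre should end: mid-bay, rack x = 0, y = -63, z = 108 mm. Two 8 mm cradle wires run along y at x = -48 and 48 mm, tops at z = 30 mm; a lid set down on them cannot roll.
- rail_lip (a point): Inner lower edge of the +x rail's lip (rack x = 90.5, y = 0, z = 52 mm); the -x rail is its mirror image. Each rail has an outer wall, inner face at x = 101 mm, top z = 56 mm, whose inward lip overhangs the divider's shoes and keeps the divider captive.
- divider: Sliding divider, captive, 0.3 kg: 7 mm wire hoop, 160 mm wide in x; orange shoes (y = -17 to +46 mm) rest on the tooth tops, each with a round-tipped tongue, 10 mm wide and deep, in a notch at y = 0. Axes as the rack; origin midway between the tongue tips, z = 12 mm seated. Starts at rack y = -81 mm. Slides in y when raised over 10 mm; lips stop it at 22 mm, so lift 16. Play 2 mm in y, 4 in x.
- divider_grip (a point): In the divider's orange grip, a rounded block 46 mm (x) by 16 mm (y) by 46 mm tall; its top is 14 mm above this point, the hoop's wire top 24 mm below. 130 mm above the divider's origin, 142 mm above the worktop when seated. Pinch it from above across the 16 mm (along rack y).
- pan_lid: Flat stainless pan lid with a black knob, 0.36 kg, starting flat on the worktop, knob up. Origin mid-underside, z axis out through the knob. A flat disc of radius 90 mm, 7 mm thick, with a low boss (radius 50 mm, up to z = 16 mm) in the middle and the knob on it, top at z = 60 mm. So the rim can be pinched across its 7 mm, up to 35 mm in from the edge. Balance point on the axis, z about 7 mm.
- lid_knob (a point): In the lid's black knob, a rounded cylinder 35 mm in diameter from z = 26 to 60 mm of the lid (its stem below is 16 mm thick); this point is on the axis at z = 50 mm.
- jam_green: Bystander: jam jar with green lid, 66 mm diameter, 108 mm tall; origin under its middle.
- cinnamon_shaker: Bystander: glass shaker with grey top, 44 mm diameter, 90 mm tall; origin under its middle.
- mug_green: Bystander: green mug, 85 mm diameter with handle to 122 mm, 94 mm tall; origin under its middle.
There are look-alikes about, which are no part of the job. Leave any pink or purple look-alike of the pan_lid alone.

How it is judged:
On the way:
1. the divider is seated in the right notch (third from the open end) and let go (y of divider in the frame of lid_rack between -0.022 and -0.012 m and z of divider in the frame of lid_rack below 0.015 m and angle between divider's own z axis and vertical below 0.08 rad and contact force between the fingers and divider below 0.3 N), for 0.3 s.
At the end, for the whole second after the job is handed in: Divider seated in the third notch (within 5 mm, at most 3 mm high, upright); lid on edge in the bay between it and the open end, either way round, axis within 20 degrees of level and of the rack's y, centre within 12 mm in x and 98 to 116 mm high; both at rest (the lid may settle on a hoop) (y of divider in the frame of lid_rack between -0.022 and -0.012 m and z of divider in the frame of lid_rack below 0.015 m and angle between divider's own z axis and vertical below 0.08 rad and angle between pan_lid's own z axis and vertical between 1.22 and 1.92 rad and angle between the z axis of pan_lid and the y axis of lid_rack, either way round below 0.35 rad and y of pan_lid in the frame of lid_rack between -0.105 and -0.015 m and x of pan_lid in the frame of lid_rack between -0.012 and 0.012 m and z of pan_lid in the frame of lid_rack between 0.098 and 0.116 m and linear speed of pan_lid below 0.12 m/s and linear speed of divider below 0.02 m/s); the robot touches nothing.
It fails at once if the lid is dropped or flung (faster than 1 m/s) (linear speed of pan_lid above 1 m/s).
It fails at once if the lid is forced against the rack (over 80 N) (contact force between pan_lid and lid_rack above 80 N).
It fails at once if the jar is shifted by more than 30 mm (distance of jam_green from where it was at the start of the episode above 0.03 m).
It fails at once if the shaker is shifted by more than 30 mm (distance of cinnamon_shaker from where it was at the start of the episode above 0.03 m).
It fails at once if the mug is shifted by more than 30 mm (distance of mug_green from where it was at the start of the episode above 0.03 m).
It also fails if it takes over 62 s, if anything falls off the work surface, if the arm or the gripper's body presses on something with over 40 N, if the wrist force passes 120 N, or if a joint passes its speed limit or range.

## Working session

There is one attempt and no reset: what is moved stays moved. The work goes in short steps, Python scripts to look and compute and a tool call to move; the robot and the scene stay as the last step left them, time stands still between calls to the robot, and variables do not carry over. Pictures are saved under pics/ and viewed, at most 10 in all, crops included, and the job is handed in when it is done.

Besides the shell and the picture viewer there is one more tool, called by a JSON object that holds its "name" and its "arguments", one argument or row to a line. servo_tool: Moves the arm, as the interface text tells. Its arguments: {"type":"object","properties":{"targets":{"type":"array"},"grip_force":{"type":"number"}},"required":["targets"]}

```bash
mkdir -p pics; ls
python3 - <<'E'
from workcell import bot, read_camera, camera_info
import cv2
print(bot.read_state())
for n in("scene","side","wrist"):
    print(n,camera_info(n))
a=read_camera("scene");b=read_camera("side")
cv2.imwrite("pics/scene0.png",a[:,:,::-1]);cv2.imwrite("pics/side0.png",b[:,:,::-1])
E
```

```text
pics
{'time': 0.0, 'q': array([-3.68941641e-02,  2.64750597e-01,  1.60539553e+00, -1.63378882e-05,
        1.27370798e+00, -3.68851113e-02]), 'joint_vel': array([ 0.00035442,  0.00024633, -0.00035648, -0.00108097,  0.00040428,
        0.00095378]), 'joint_torque': array([ 6.10465631e-04, -5.15121067e+01, -3.67308676e+01, -4.07824507e-05,
        1.31324201e-02,  1.46811578e-05]), 'tool_pos': array([6.74255069e-01, 2.41505321e-05, 2.29952133e-01]), 'tcp_rot': array([-2.22028138, -2.22027194,  0.00243419]), 'wrist_force': array([-0.08374733,  0.47774516,  0.09667021]), 'torque': array([ 0.00718826, -0.01163194,  0.00699837]), 'grip_force': 0.0, 'width': 0.998510802754603}
scene {'fx': 484.669218335771, 'fy': 484.669218335771, 'cx': 279.26221729218037, 'cy': 208.43816485986284, 'eye': array([-0.44224696,  0.73555336,  0.96256957]), 'orientation': array([-0.93680867,  2.25684742, -1.25817234])}
side {'fx': 400.1665666662496, 'fy': 400.1665666662496, 'cx': 286.3728118559232, 'cy': 204.6768497541606, 'eye': array([ 0.44175867, -1.25689303,  0.95680826]), 'orientation': array([-2.2529141 ,  0.1012023 , -0.07008305])}
wrist {'fx': 294.6773053418704, 'fy': 294.6773053418704, 'cx': 281.13230504057844, 'cy': 211.12453491504422, 'T_tool_cam': array([[-1.42198759e-04, -9.48690480e-01, -3.16206186e-01,
         8.16006039e-02],
       [ 9.99999395e-01,  2.10027879e-04, -1.07983378e-03,
         4.68492268e-04],
       [ 1.09084014e-03, -3.16206149e-01,  9.48689876e-01,
        -1.43007247e-01],
       [ 0.00000000e+00,  0.00000000e+00,  0.00000000e+00,
         1.00000000e+00]])}
```

View pics/scene0.png

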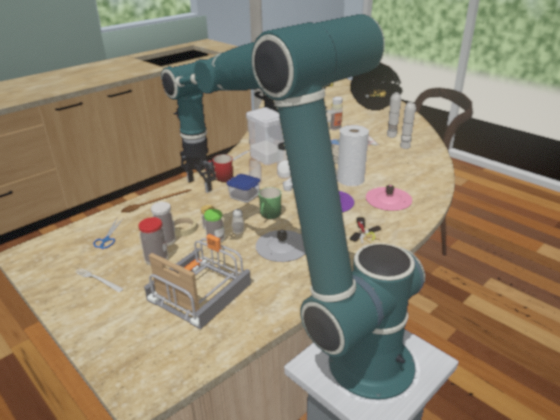

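View pics/side0.png

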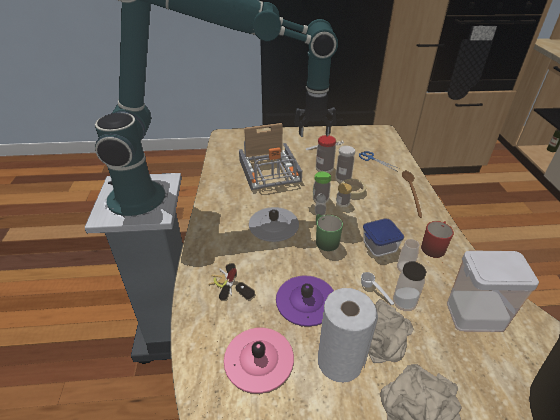

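```bash
cat > h.py <<'E'
import numpy as np, cv2
from scipy.spatial.transform import Rotation as R
from workcell import bot, read_camera, camera_info
def campose(n, st=None):
    i=camera_info(n)
    if n!="wrist": return i, np.array(i["eye"]), R.from_rotvec(i["orientation"]).as_matrix()
    st=st or bot.read_state()
    T=np.eye(4);T[:3,:3]=R.from_rotvec(st["tcp_rot"]).as_matrix();T[:3,3]=st["tool_pos"]
    T=T@i["T_tool_cam"]; return i,T[:3,3],T[:3,:3]
def ray(cp,u,v):
    i,e,M=cp; d=M@np.array([(u-i["cx"])/i["fx"],(v-i["cy"])/i["fy"],1]); return e,d/np.linalg.norm(d)
def plane(cp,u,v,z):
    e,d=ray(cp,u,v); return e+d*(z-e[2])/d[2]
def proj(cp,p):
    i,e,M=cp; c=M.T@(np.array(p)-e); return np.array([i["fx"]*c[0]/c[2]+i["cx"],i["fy"]*c[1]/c[2]+i["cy"]])
def tri(rs):
    A=sum(np.eye(3)-np.outer(d,d) for e,d in rs); b=sum((np.eye(3)-np.outer(d,d))@e for e,d in rs); return np.linalg.solve(A,b)
E
python3 - <<'E'
from h import *
s=campose("scene");d=campose("side")
for n,a,b in [("lidknob",(282,235),(274,214)),("grip",(214,242),(275,154)),("jam",(212,215),(322,176)),("mugtop",(270,195),(329,223))]:
    print(n,tri([ray(s,*a),ray(d,*b)]))
print(plane(s,282,246,.0),plane(d,273,225,.0))
A=cv2.imread("pics/scene0.png")[195:325,140:310];B=cv2.imread("pics/side0.png")[115:245,225:355]
w=read_camera("wrist");cv2.imwrite("pics/w0.png",w[:,:,::-1])
cv2.imwrite("pics/crop0.png",np.hstack([cv2.resize(A,None,fx=2.6,fy=2.6,interpolation=cv2.INTER_CUBIC),cv2.resize(B,None,fx=2.6,fy=2.6,interpolation=cv2.INTER_CUBIC)]))
E
```

```text
lidknob [ 0.51489787 -0.19527322  0.0460063 ]
grip [0.53951707 0.05995915 0.13307125]
jam [ 0.70537466 -0.05698124  0.1024604 ]
mugtop [ 0.68636508 -0.30369003  0.08749062]
[ 5.13467582e-01 -1.95537169e-01 -1.11022302e-16] [ 0.51247776 -0.19949657  0.        ]
```

View pics/crop0.png

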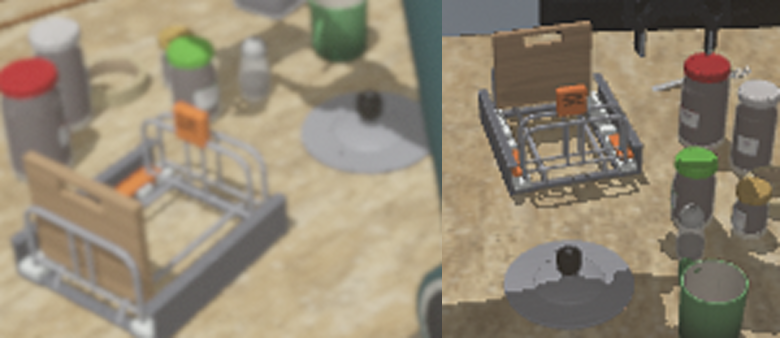

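View pics/w0.png

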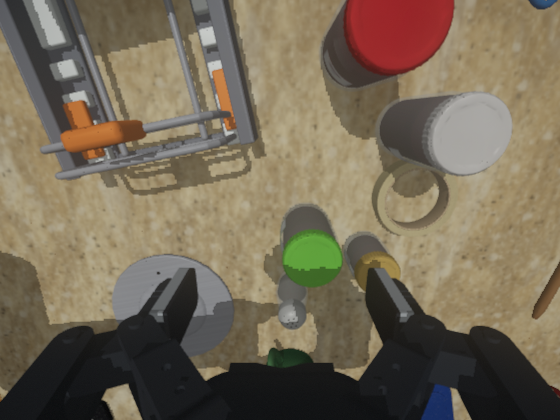

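The picture at the start shows the silver lid with black knob at scene (283,245) / side (273,225). The others are a purple lid at side (305,300) and a pink one at side (258,360). The silver one is the target, because it's steel and not pink or purple, and the crop confirms it. The divider is in the first notch at the open end, which faces the lid. I'll move the wrist camera over the rack to measure it more precisely.

{"name": "servo_tool", "arguments": {
  "targets": [
    {"hand": -1,"x": 0.14,"y": -0.27,"z": -0.14,"roll": 0},
    {"hand": -1,"x": 0.14,"y": -0.27,"z": -0.14,"roll": 0},
    {"hand": -1,"x": 0.14,"y": -0.27,"z": -0.14,"roll": 0},
    {"hand": -1,"x": 0.14,"y": -0.27,"z": -0.14,"roll": 0},
    {"hand": -1,"x": 0.14,"y": -0.27,"z": -0.14,"roll": 0},
    {"hand": -1,"x": 0.14,"y": -0.27,"z": -0.14,"roll": 0},
    {"hand": -1,"x": 0.14,"y": -0.27,"z": -0.14,"roll": 0}
  ]
}}

```text
time: 0.73
tool_pos: [0.5402, 0.0699, 0.3012]
tcp_rot: [2.22, 2.221, 0.001]
wrist_force: [-0.1, 0.1, -0.8]
width: 1.0
grip_force: 0.0
```

Run:
```python
from h import *
st=bot.read_state();print(st["tool_pos"],st["tcp_rot"])
w=read_camera("wrist");np.save("w1.npy",w);cv2.imwrite("pics/w1.png",w[:,:,::-1])
cp=campose("wrist",st)
hsv=cv2.cvtColor(w,cv2.COLOR_RGB2HSV)
m=cv2.inRange(hsv,(5,170,90),(16,255,255))
n,l,s,c=cv2.connectedComponentsWithStats(m)
for i in range(1,n):
    if s[i,4]>60: print(s[i],c[i])
m=m
```

```text
[0.54023596 0.06989131 0.30120167] [2.22030808e+00 2.22135066e+00 6.26296208e-04]
[   0   41   63   56 2602] [25.76402767 68.25172944]
[325 132  18  37 338] [333.96745562 150.17455621]
[209 156  19  34 364] [218.0467033  171.19230769]
[256 187  43  24 545] [276.91192661 200.02752294]
[  0 326  71  17 941] [ 29.44633369 333.90116897]
[  8 356  27  15 160] [ 20.5    363.2625]
[  0 374  19  10  81] [  7.58024691 378.60493827]
```

View pics/w1.png

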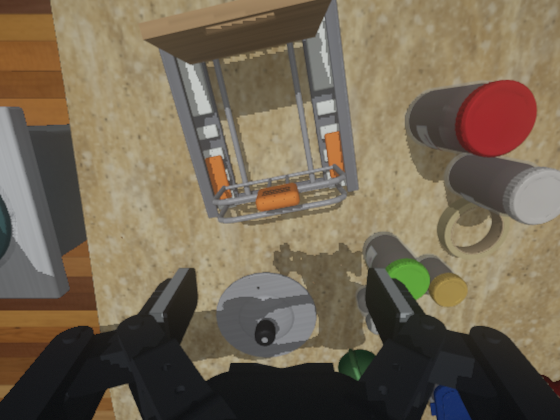

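Run:
```python
from h import *
st=bot.read_state();cp=campose("wrist",st);w=np.load("w1.npy")
cv2.imwrite("pics/c1.png",cv2.resize(w[105:235,150:370],None,fx=3.6,fy=3.6,interpolation=cv2.INTER_CUBIC)[:,:,::-1])
for u,v,z in [(208,216,.056),(165,50,.056),(338,0,.056),(357,188,.056),(276.9,200,.15)]: print(u,v,plane(cp,u,v,z))
a=plane(cp,208,216,.056)-plane(cp,165,50,.056);b=plane(cp,357,188,.056)-plane(cp,338,0,.056)
print(np.degrees(np.arctan2(a[0],-a[1])),np.degrees(np.arctan2(b[0],-b[1])))
m=cv2.inRange(cv2.cvtColor(w,cv2.COLOR_RGB2HSV),(5,170,90),(16,255,255));m[:,:240]=0;m[:,310:]=0
y,x=np.nonzero(m);r=cv2.minAreaRect(np.c_[x,y].astype(np.float32));print(r);
bx=cv2.boxPoints(r)
for p in bx: print(p,plane(cp,*p,.156))
```

```text
208 216 [0.4382298  0.01476706 0.056     ]
165 50 [0.40404905 0.22113194 0.056     ]
338 0 [0.60384456 0.27086954 0.056     ]
357 188 [0.64262841 0.05491486 0.056     ]
276.9 200 [0.53598264 0.06550155 0.15      ]
9.404665598927549 10.181357949396142
((276.4792785644531, 196.72264099121094), (21.008893966674805, 42.57065200805664), 79.3803482055664)
[253.62267 190.32076] [0.51274372 0.07737409 0.156     ]
[295.46417 182.47548] [0.5546567  0.08542954 0.156     ]
[299.33588 203.12453] [0.55892707 0.06394756 0.156     ]
[257.4944 210.9698] [0.51607382 0.05550751 0.156     ]
```

View pics/c1.png

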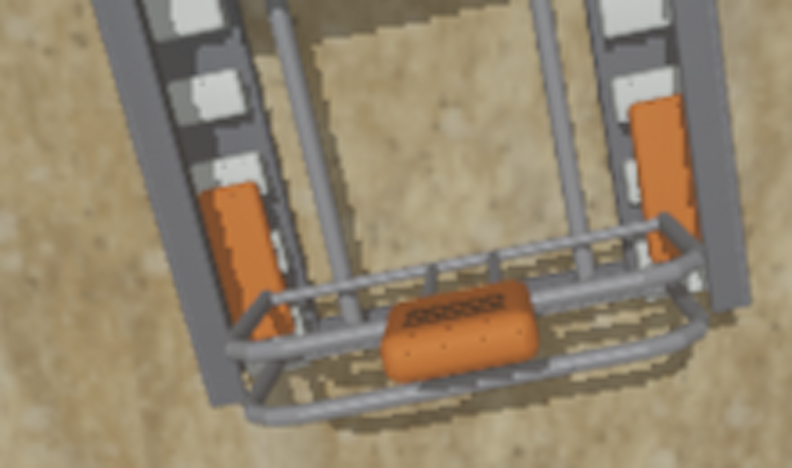

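The enlarged crop shows the rail ends at w1 pixels (209,217) and (358,189), and the grip at (277,200). The rail gauge measures 208 mm against 212 mm. The rack is turned about 10.6° with its origin near (0.520, 0.147), and the grip is at (0.535, 0.067). Next I'll roll over the grip.

{"name": "servo_tool", "arguments": {
  "targets": [
    {"hand": -1,"x": -0.006,"y": -0.01,"z": 0.15,"roll": 0.441},
    {"hand": -1,"x": -0.006,"y": -0.01,"z": 0.15,"roll": 0.441},
    {"hand": -1,"x": -0.006,"y": -0.01,"z": 0.15,"roll": 0.441},
    {"hand": -1,"x": -0.006,"y": -0.01,"z": 0.15,"roll": 0.441},
    {"hand": -1,"x": -0.006,"y": -0.01,"z": 0.15,"roll": 0.441},
    {"hand": -1,"x": -0.006,"y": -0.01,"z": 0.15,"roll": 0.441},
    {"hand": -1,"x": -0.006,"y": -0.01,"z": 0.15,"roll": 0.441},
    {"hand": -1,"x": -0.006,"y": -0.01,"z": 0.15,"roll": 0.441},
    {"hand": -1,"x": -0.006,"y": -0.01,"z": 0.15,"roll": 0.441},
    {"hand": -1,"x": -0.006,"y": -0.01,"z": 0.15,"roll": 0.441}
  ]
}}

```text
time: 1.62
tool_pos: [0.5354, 0.066, 0.2242]
tcp_rot: [-3.103, -0.49, 0.005]
wrist_force: [0.9, -0.4, -0.2]
width: 0.998
grip_force: 0.0
```

```bash
cat > yaw.py <<'E'
from h import *
st=bot.read_state();M=R.from_rotvec(st["tcp_rot"]).as_matrix()
print(round(st["time"],2),st["tool_pos"].round(4),"yaw x",np.degrees(np.arctan2(M[1,0],M[0,0])).round(2),"yaw y",np.degrees(np.arctan2(M[1,1],M[0,1])).round(2),"q6",st["q"][5].round(2),st["wrist_force"].round(1),"w",round(st["width"]*85,1),st["grip_force"])
E
python3 yaw.py
```

```text
1.62 [0.5354 0.066  0.2242] yaw x 17.95 yaw y -72.05 q6 1.33 [ 0.9 -0.4 -0.2] w 84.8 0.0
```

{"name": "servo_tool", "arguments": {
  "targets": [
    {"hand": -1,"x": 0,"y": 0,"z": 0.02,"roll": 0.043},
    {"hand": -1,"x": 0,"y": 0,"z": 0.04,"roll": 0.043},
    {"hand": -1,"x": 0,"y": 0,"z": 0.08,"roll": 0.043},
    {"hand": -1,"x": 0,"y": 0,"z": 0.12,"roll": 0.043},
    {"hand": -1,"x": 0,"y": 0,"z": 0.16,"roll": 0.043},
    {"hand": -1,"x": 0,"y": 0,"z": 0.196,"roll": 0.043},
    {"hand": -1,"x": 0,"y": 0,"z": 0.196,"roll": 0.043},
    {"hand": 0.4,"x": 0,"y": 0,"z": 0.196,"roll": 0.043},
    {"hand": 1,"x": 0,"y": 0,"z": 0.196,"roll": 0.043},
    {"hand": 1,"x": 0,"y": 0,"z": 0.196,"roll": 0.043}
  ],
  "grip_force": 40
}}

```text
time: 2.45
tool_pos: [0.5362, 0.0669, 0.1294]
tcp_rot: [3.128, 0.292, 0.003]
wrist_force: [-0.5, -0.1, 0.2]
width: 0.604
grip_force: 0.0
```

{"name": "servo_tool", "arguments": {
  "targets": [
    {"hand": 1,"x": 0,"y": 0,"z": 0,"roll": 0},
    {"hand": 1,"x": 0,"y": 0,"z": 0,"roll": 0},
    {"hand": 1,"x": 0,"y": 0,"z": 0,"roll": 0},
    {"hand": 1,"x": 0,"y": 0,"z": 0,"roll": 0}
  ]
}}

```text
time: 2.78
tool_pos: [0.5356, 0.0669, 0.1291]
tcp_rot: [3.128, 0.292, 0.003]
wrist_force: [-0.1, -0.9, 1.1]
width: 0.175
grip_force: 43.8
```

```bash
python3 yaw.py
```

```text
2.78 [0.5356 0.0669 0.1291] yaw x 10.66 yaw y -79.34 q6 1.46 [-0.1 -0.9  1.1] w 14.9 43.78320336341858
```

Gripped at about 15 mm with almost no side load. Lift 16 mm, slide 64 mm, lower.

{"name": "servo_tool", "arguments": {
  "targets": [
    {"hand": 1,"x": 0,"y": 0,"z": -0.016,"roll": 0},
    {"hand": 1,"x": 0,"y": 0,"z": -0.032,"roll": 0},
    {"hand": 1,"x": 0,"y": 0,"z": -0.032,"roll": 0},
    {"hand": 1,"x": 0,"y": -0.03,"z": -0.032,"roll": 0},
    {"hand": 1,"x": 0,"y": -0.06,"z": -0.032,"roll": 0},
    {"hand": 1,"x": 0,"y": -0.09,"z": -0.032,"roll": 0},
    {"hand": 1,"x": 0,"y": -0.115,"z": -0.032,"roll": 0},
    {"hand": 1,"x": 0,"y": -0.128,"z": -0.032,"roll": 0},
    {"hand": 1,"x": 0,"y": -0.128,"z": -0.032,"roll": 0},
    {"hand": 1,"x": 0,"y": -0.128,"z": -0.032,"roll": 0}
  ]
}}

```text
time: 3.62
tool_pos: [0.5231, 0.13, 0.1442]
tcp_rot: [3.127, 0.293, -0.0]
wrist_force: [0.4, -0.2, -2.5]
width: 0.176
grip_force: 43.1
```

```bash
python3 yaw.py
```

```text
3.62 [0.5231 0.13   0.1442] yaw x 10.71 yaw y -79.29 q6 1.58 [ 0.4 -0.2 -2.5] w 14.9 43.10049533843994
```

{"name": "servo_tool", "arguments": {
  "targets": [
    {"hand": 1,"x": 0,"y": 0,"z": 0.01,"roll": 0},
    {"hand": 1,"x": 0,"y": 0,"z": 0.02,"roll": 0},
    {"hand": 1,"x": 0,"y": 0,"z": 0.028,"roll": 0},
    {"hand": 1,"x": 0,"y": 0,"z": 0.033,"roll": 0},
    {"hand": 1,"x": 0,"y": 0,"z": 0.033,"roll": 0},
    {"hand": 1,"x": 0,"y": 0,"z": 0.033,"roll": 0}
  ]
}}

```text
time: 4.12
tool_pos: [0.5233, 0.1291, 0.1289]
tcp_rot: [3.127, 0.291, -0.0]
wrist_force: [-3.6, -2.6, 6.1]
width: 0.179
grip_force: 44.4
```

```bash
python3 yaw.py
```

```text
4.12 [0.5233 0.1291 0.1289] yaw x 10.62 yaw y -79.38 q6 1.58 [-3.6 -2.6  6.1] w 15.2 44.442232847213745
```

{"name": "servo_tool", "arguments": {
  "targets": [
    {"hand": 0,"x": 0,"y": 0,"z": 0,"roll": 0},
    {"hand": -1,"x": 0,"y": 0,"z": 0,"roll": 0},
    {"hand": -1,"x": 0,"y": 0,"z": 0,"roll": 0},
    {"hand": -1,"x": 0,"y": 0,"z": 0,"roll": 0},
    {"hand": -1,"x": 0,"y": 0,"z": 0,"roll": 0},
    {"hand": -1,"x": 0,"y": 0,"z": -0.04,"roll": 0},
    {"hand": -1,"x": 0,"y": 0,"z": -0.12,"roll": 0},
    {"hand": -1,"x": 0,"y": 0,"z": -0.2,"roll": 0},
    {"hand": -1,"x": 0,"y": 0.1,"z": -0.3,"roll": 0},
    {"hand": -1,"x": 0,"y": 0.2,"z": -0.34,"roll": 0}
  ]
}}

```text
time: 4.95
tool_pos: [0.5366, 0.0668, 0.2822]
tcp_rot: [-3.127, -0.298, -0.008]
wrist_force: [1.2, -0.3, -0.6]
width: 0.998
grip_force: 0.0
```

{"name": "servo_tool", "arguments": {
  "targets": [
    {"hand": -1,"x": 0,"y": 0.08,"z": 0,"roll": -0.04},
    {"hand": -1,"x": 0,"y": 0.16,"z": 0,"roll": -0.08},
    {"hand": -1,"x": 0,"y": 0.2,"z": 0,"roll": -0.12},
    {"hand": -1,"x": 0,"y": 0.2,"z": 0,"roll": -0.16},
    {"hand": -1,"x": 0,"y": 0.2,"z": 0,"roll": -0.2},
    {"hand": -1,"x": 0,"y": 0.2,"z": 0,"roll": -0.24},
    {"hand": -1,"x": 0,"y": 0.2,"z": 0,"roll": -0.28},
    {"hand": -1,"x": 0,"y": 0.2,"z": 0,"roll": -0.32},
    {"hand": -1,"x": 0,"y": 0.2,"z": 0,"roll": -0.36},
    {"hand": -1,"x": 0,"y": 0.2,"z": 0,"roll": -0.4}
  ]
}}

```text
time: 5.78
tool_pos: [0.5537, -0.0329, 0.2778]
tcp_rot: [-2.38, -2.05, 0.0]
wrist_force: [0.0, -0.1, -0.7]
width: 0.999
grip_force: 0.0
```

{"name": "servo_tool", "arguments": {
  "targets": [
    {"hand": -1,"x": 0,"y": 0,"z": 0,"roll": -0.1},
    {"hand": -1,"x": 0,"y": 0,"z": 0,"roll": -0.1},
    {"hand": -1,"x": 0,"y": 0,"z": 0,"roll": -0.1},
    {"hand": -1,"x": 0,"y": 0,"z": 0,"roll": -0.1},
    {"hand": -1,"x": 0,"y": 0,"z": 0,"roll": -0.1}
  ]
}}

```text
time: 6.2
tool_pos: [0.5537, -0.0328, 0.2778]
tcp_rot: [-2.04, -2.389, 0.0]
wrist_force: [0.5, -0.2, 0.4]
width: 1.003
grip_force: 0.0
```

```bash
python3 yaw.py
python3 - <<'E'
from h import *
st=bot.read_state();w=read_camera("wrist");np.save("w2.npy",w);cv2.imwrite("pics/w2.png",w[:,:,::-1])
E
```

```text
6.2 [ 0.5537 -0.0328  0.2778] yaw x 99.02 yaw y 9.02 q6 -0.26 [ 0.5 -0.2  0.4] w 85.2 0.0
```

View pics/w2.png

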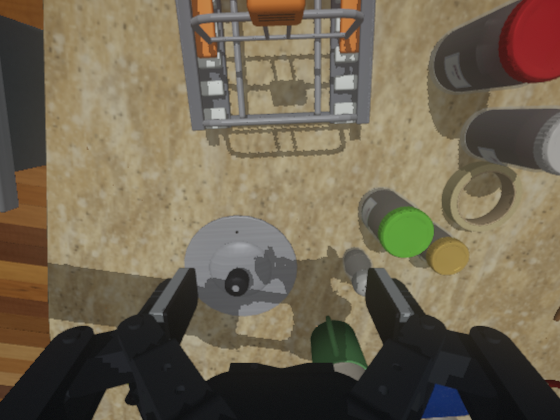

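Run:
```python
from h import *
st=bot.read_state();cp=campose("wrist",st);w=np.load("w2.npy")
P=lambda u,v,z:plane(cp,u,v,z)[:2].round(4)
hsv=cv2.cvtColor(w,cv2.COLOR_RGB2HSV)
m=cv2.inRange(w,(0,0,0),(45,45,45));m[:265]=0;m[300:]=0;m[:,:220]=0;m[:,258:]=0
y,x=np.nonzero(m);print("knob",x.min(),x.max(),y.min(),y.max())
# lid: low-saturation pixels vs. wood
m=cv2.inRange(hsv,(0,0,30),(180,50,255));m[:205]=0;m[325:]=0;m[:,:165]=0;m[:,310:]=0
cv2.imwrite("m.png",m)
n,l,s,c=cv2.connectedComponentsWithStats(m)
k=1+np.argmax(s[1:,4]);print(s[k])
print("lid edges left/right/top", P(184,262,.007),P(298,262,.007),P(241,215.5,.007),P(241,316,.007))
print("lid c",P(241,265.5,.007),"knob",P(237,281,.055))
a,b=P(192,130,.056),P(371,123,.056);print("corners",a,b,np.linalg.norm(b-a),np.degrees(np.arctan2(*(b-a)[::-1])),(a+b)/2)
for r in [(178,0),(193,129),(374,0),(370,123)]: print(r,P(*r,.056))
a,b=P(205,126,.11),P(356,120,.11);print("wire",a,b,np.degrees(np.arctan2(*(b-a)[::-1])),(a+b)/2)
th=np.radians(10.6);o=np.array([.520,.1467])
for y in (-.105,):
  for x in(-.08,0,.08):
    q=o+[x*np.cos(th)-y*np.sin(th),x*np.sin(th)+y*np.cos(th)];print(x,y,proj(cp,[*q,.110]))
print(proj(cp,[*(o+[-.106*np.cos(th)+.114*np.sin(th),-.106*np.sin(th)-.114*np.cos(th)]),.056]),proj(cp,[*(o+[.106*np.cos(th)+.114*np.sin(th),.106*np.sin(th)-.114*np.cos(th)]),.056]))
cv2.imwrite("pics/c2.png",cv2.resize(w[90:320,160:390],None,fx=2.6,fy=2.6,interpolation=cv2.INTER_CUBIC)[:,:,::-1])
```

```text
knob 225 248 269 295
[  165   215   132   105 10010]
lid edges left/right/top [ 0.425  -0.1956] [ 0.6019 -0.1674] [ 0.5047 -0.1046] [ 0.5251 -0.2824]
lid c [ 0.5142 -0.1877] knob [ 0.5146 -0.1859]
corners [0.4388 0.0119] [0.6481 0.0533] 0.2133552202314253 11.188799928251804 [0.54345 0.0326 ]
(178, 0) [0.416  0.1423]
(193, 129) [0.4399 0.0133]
(374, 0) [0.6199 0.1746]
(370, 123) [0.6469 0.0531]
wire [0.4668 0.0232] [0.6167 0.0529] 11.206988422424704 [0.54175 0.03805]
-0.08 -0.105 [199.37823093 119.38069162]
0 -0.105 [278.72378313 117.07646088]
0.08 -0.105 [358.49400405 114.75989757]
[190.48476045 126.98062574] [368.76763697 121.84725045]
```

View pics/c2.png

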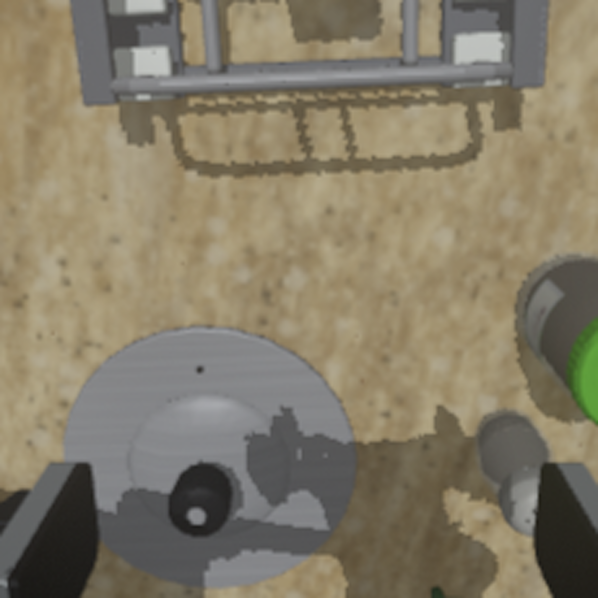

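The crop shows the divider's old bay empty and the lid rim spanning (184–297, 215–316), which gives a 179 mm diameter against 180 mm. The lid centre is at (0.514, −0.194), with the knob at about (237,284). Next I'll grasp the knob.

{"name": "servo_tool", "arguments": {
  "targets": [
    {"hand": -1,"x": -0.306,"y": -0.129,"z": 0.3,"roll": -0.009},
    {"hand": -1,"x": -0.306,"y": -0.129,"z": 0.3,"roll": -0.009},
    {"hand": -1,"x": -0.306,"y": -0.129,"z": 0.3,"roll": -0.009},
    {"hand": -1,"x": -0.306,"y": -0.129,"z": 0.3,"roll": -0.009},
    {"hand": -1,"x": -0.306,"y": -0.129,"z": 0.3,"roll": -0.009},
    {"hand": -1,"x": -0.306,"y": -0.129,"z": 0.34,"roll": -0.009},
    {"hand": -1,"x": -0.306,"y": -0.129,"z": 0.39,"roll": -0.009},
    {"hand": -1,"x": -0.306,"y": -0.129,"z": 0.44,"roll": -0.009},
    {"hand": -1,"x": -0.306,"y": -0.129,"z": 0.48,"roll": -0.009},
    {"hand": -1,"x": -0.306,"y": -0.129,"z": 0.496,"roll": -0.009}
  ],
  "grip_force": 30
}}

```text
time: 7.08
tool_pos: [0.5118, -0.1934, 0.0266]
tcp_rot: [-2.002, -2.414, 0.003]
wrist_force: [0.4, 0.9, 0.1]
width: 1.0
grip_force: 0.0
```

{"name": "servo_tool", "arguments": {
  "targets": [
    {"hand": -1,"x": 0,"y": 0,"z": 0,"roll": 0},
    {"hand": 0,"x": 0,"y": 0,"z": 0,"roll": 0},
    {"hand": 1,"x": 0,"y": 0,"z": 0,"roll": 0},
    {"hand": 1,"x": 0,"y": 0,"z": 0,"roll": 0},
    {"hand": 1,"x": 0,"y": 0,"z": 0,"roll": 0},
    {"hand": 1,"x": 0,"y": 0,"z": 0,"roll": 0},
    {"hand": 1,"x": 0,"y": 0,"z": 0,"roll": 0}
  ]
}}

```text
time: 7.67
tool_pos: [0.5152, -0.1946, 0.0318]
tcp_rot: [2.002, 2.418, 0.001]
wrist_force: [-2.8, 0.8, 5.5]
width: 0.388
grip_force: 29.5
```

```bash
python3 yaw.py
```

```text
7.67 [ 0.5152 -0.1946  0.0318] yaw x 100.76 yaw y 10.76 q6 -0.59 [-2.8  0.8  5.5] w 33.0 29.477096849586815
```

Knob held at 33 mm opening. Lift, and carry the lid to just above the open-end wire.

{"name": "servo_tool", "arguments": {
  "targets": [
    {"hand": 1,"x": 0,"y": 0,"z": -0.03,"roll": 0},
    {"hand": 1,"x": 0,"y": 0,"z": -0.08,"roll": 0},
    {"hand": 1,"x": 0,"y": 0.02,"z": -0.14,"roll": 0},
    {"hand": 1,"x": 0.05,"y": 0.05,"z": -0.2,"roll": 0},
    {"hand": 1,"x": 0.11,"y": 0.09,"z": -0.244,"roll": 0},
    {"hand": 1,"x": 0.17,"y": 0.12,"z": -0.244,"roll": 0},
    {"hand": 1,"x": 0.23,"y": 0.137,"z": -0.244,"roll": 0},
    {"hand": 1,"x": 0.29,"y": 0.137,"z": -0.244,"roll": 0},
    {"hand": 1,"x": 0.318,"y": 0.137,"z": -0.244,"roll": 0},
    {"hand": 1,"x": 0.318,"y": 0.137,"z": -0.244,"roll": 0}
  ]
}}

```text
time: 8.5
tool_pos: [0.5503, -0.0221, 0.1513]
tcp_rot: [-1.998, -2.421, 0.001]
wrist_force: [-1.2, 0.4, -4.6]
width: 0.392
grip_force: 30.9
```

```bash
cat >> h.py <<'E'
O=np.array([.5205,.1462]);TH=np.radians(10.7)
EX=np.array([np.cos(TH),np.sin(TH)]);EY=np.array([-np.sin(TH),np.cos(TH)])
def rk(p): d=np.array(p[:2])-O; return np.round([1e3*d@EX,1e3*d@EY,1e3*p[2]],1)
E
echo 'print("rack mm",rk(st["tool_pos"]))'>>yaw.py; python3 yaw.py
python3 - <<'E'
from h import *
for n in("scene","side"): cv2.imwrite(f"pics/{n}3.png",read_camera(n)[:,:,::-1])
for f in (0,10,20,30,40,50,60,70):
    p=np.radians(f);s=60-32*f/70
    print(f,-105-54.5*np.sin(p)-s*np.cos(p),110+54.5*np.cos(p)-s*np.sin(p)-19)
A=cv2.imread("pics/side3.png")[85:235,225:355];cv2.imwrite("pics/c3.png",cv2.resize(A,None,fx=4,fy=4,interpolation=cv2.INTER_CUBIC))
E
```

```text
8.5 [ 0.5503 -0.0221  0.1513] yaw x 100.94 yaw y 10.94 q6 -0.28 [-1.2  0.4 -4.6] w 33.3 30.938433149940465
rack mm [  -1.9 -170.9  151.3]
0 -165.0 145.5
10 -169.0503125640958 135.04695211991262
20 -171.43017966836086 124.81908054369799
30 -172.33460440373688 115.05552736339476
40 -171.98692149802233 105.93599614591723
50 -170.62439050977005 97.57884541206863
60 -168.48409879196618 90.04231541959257
70 -165.78981184595074 83.32870442924352
```

```bash
python3 yaw.py
```

```text
8.6 [ 0.5514 -0.0251  0.1516] yaw x 100.85 yaw y 10.85 q6 -0.28 [-0.8 -0.4 -4.4] w 32.9 30.947239098859427
rack mm [  -1.4 -174.1  151.6]
```

View pics/c3.png

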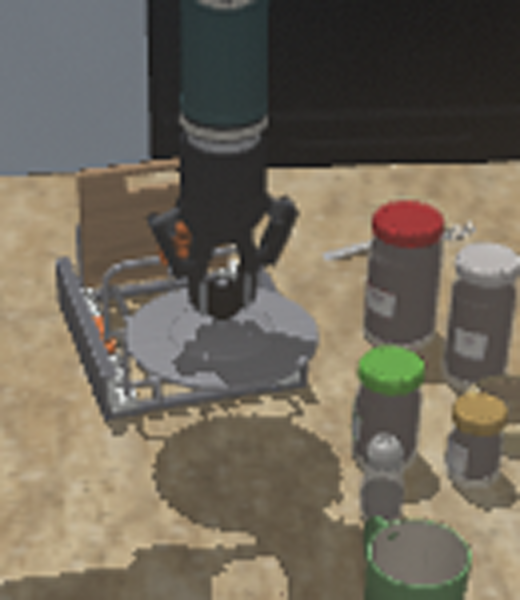

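The crop shows the lid level in the grip, its far rim over the open-end wire. Lower it against the wire so that it pivots in the pads.

{"name": "servo_tool", "arguments": {
  "targets": [
    {"hand": 1,"x": 0.012,"y": 0.003,"z": 0.006,"roll": 0},
    {"hand": 1,"x": 0.016,"y": 0.003,"z": 0.014,"roll": 0},
    {"hand": 1,"x": 0.013,"y": 0.003,"z": 0.023,"roll": 0},
    {"hand": 1,"x": 0.01,"y": 0.003,"z": 0.033,"roll": 0},
    {"hand": 1,"x": 0.007,"y": 0.003,"z": 0.044,"roll": 0},
    {"hand": 1,"x": 0.005,"y": 0.003,"z": 0.054,"roll": 0},
    {"hand": 1,"x": 0.004,"y": 0.003,"z": 0.064,"roll": 0},
    {"hand": 1,"x": 0.003,"y": 0.003,"z": 0.073,"roll": 0},
    {"hand": 1,"x": 0.003,"y": 0.003,"z": 0.073,"roll": 0}
  ]
}}

```text
time: 9.35
tool_pos: [0.554, -0.0254, 0.1151]
tcp_rot: [2.002, 2.417, -0.001]
wrist_force: [2.0, -6.6, 1.1]
width: 0.387
grip_force: 31.4
```

```bash
python3 yaw.py
python3 - <<'E'
from h import *
A=read_camera("side")[85:235,225:355,::-1];B=read_camera("scene")[170:320,140:300,::-1]
f=lambda a:cv2.resize(a,None,fx=2.6,fy=2.6,interpolation=cv2.INTER_CUBIC)
cv2.imwrite("pics/c4.png",np.hstack([f(A),f(B)]))
E
```

```text
9.35 [ 0.554  -0.0254  0.1151] yaw x 100.72 yaw y 10.72 q6 -0.28 [ 2.  -6.6  1.1] w 32.9 31.41864099758095
rack mm [   1.1 -174.9  115.1]
```

View pics/c4.png

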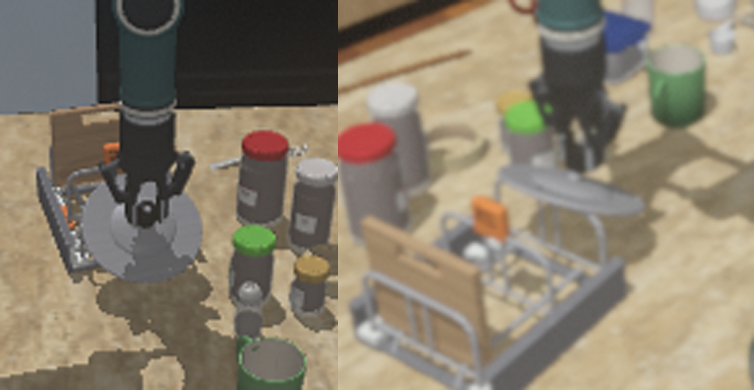

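The two views show the lid tilted about 30°, underside on the wire, pivoting in the pads as planned. Continue to about 70°.

{"name": "servo_tool", "arguments": {
  "targets": [
    {"hand": 1,"x": 0.001,"y": 0,"z": 0.009,"roll": 0},
    {"hand": 1,"x": 0.002,"y": 0,"z": 0.018,"roll": 0},
    {"hand": 1,"x": 0.004,"y": 0,"z": 0.027,"roll": 0},
    {"hand": 1,"x": 0.006,"y": 0,"z": 0.035,"roll": 0},
    {"hand": 1,"x": 0.008,"y": 0,"z": 0.043,"roll": 0},
    {"hand": 1,"x": 0.01,"y": 0,"z": 0.05,"roll": 0},
    {"hand": 1,"x": 0.012,"y": 0,"z": 0.056,"roll": 0},
    {"hand": 1,"x": 0.012,"y": 0,"z": 0.056,"roll": 0}
  ]
}}

```text
time: 10.12
tool_pos: [0.5541, -0.022, 0.0875]
tcp_rot: [1.998, 2.415, -0.004]
wrist_force: [4.3, -15.7, -2.7]
width: 0.386
grip_force: 31.3
```

```bash
python3 yaw.py
python3 - <<'E'
from h import *
for n in("scene","side"): np.save(n+"5.npy",read_camera(n))
E
```

```text
10.12 [ 0.5541 -0.022   0.0875] yaw x 100.79 yaw y 10.79 q6 -0.26 [  4.3 -15.7  -2.7] w 32.8 31.273059079524046
rack mm [   1.8 -171.5   87.5]
```

{"name": "servo_tool", "arguments": {
  "targets": [
    {"hand": 1,"x": 0,"y": 0,"z": 0,"roll": 0},
    {"hand": 1,"x": 0.002,"y": 0,"z": 0.002,"roll": 0},
    {"hand": 1,"x": 0.006,"y": 0,"z": 0.004,"roll": 0},
    {"hand": 1,"x": 0.01,"y": 0,"z": 0.006,"roll": 0},
    {"hand": 1,"x": 0.012,"y": 0,"z": 0.008,"roll": 0},
    {"hand": 1,"x": 0.012,"y": 0,"z": 0.008,"roll": 0}
  ],
  "grip_force": 20
}}

```text
time: 10.72
tool_pos: [0.5537, -0.0191, 0.085]
tcp_rot: [1.993, 2.413, -0.009]
wrist_force: [2.8, -26.2, 2.7]
width: 0.386
grip_force: 31.6
```

```bash
python3 yaw.py
```

```text
10.72 [ 0.5537 -0.0191  0.085 ] yaw x 100.88 yaw y 10.88 q6 -0.25 [  2.8 -26.2   2.7] w 32.8 31.56751637987327
rack mm [   1.9 -168.6   85. ]
```

{"name": "servo_tool", "arguments": {
  "targets": [
    {"hand": 1,"x": 0.003,"y": 0,"z": 0.001,"roll": 0},
    {"hand": 1,"x": 0.006,"y": 0,"z": 0.002,"roll": 0},
    {"hand": 1,"x": 0.009,"y": 0,"z": 0.003,"roll": 0},
    {"hand": 1,"x": 0.009,"y": 0,"z": 0.003,"roll": 0}
  ],
  "grip_force": 20
}}

```text
time: 11.05
tool_pos: [0.5534, -0.0171, 0.0846]
tcp_rot: [1.99, 2.411, -0.013]
wrist_force: [2.0, -34.0, 6.4]
width: 0.388
grip_force: 32.1
```

```bash
python3 yaw.py
python3 - <<'E'
from h import *
for n in("scene","side"): np.save(n+"6.npy",read_camera(n))
# lid outline in side view: gray pixels
w=np.load("side6.npy");p=campose("side")
def rw(x,y,z): return [*(O+EX*x/1e3+EY*y/1e3),z/1e3]
def rim(phi,Cy,Cz,n=72):
    ph=np.radians(phi);t=[0,np.cos(ph),np.sin(ph)]
    a=np.linspace(0,2*np.pi,n);return [proj(p,rw(90*np.cos(k),Cy+90*np.sin(k)*t[1],Cz+90*np.sin(k)*t[2])) for k in a]
h=cv2.cvtColor(w,cv2.COLOR_RGB2HSV)
for v in range(165,240,5): print(v,"".join("#" if h[v,u,1]<45 else "." for u in range(235,320)))
for phi in (60,64,68,72):
    f=np.radians(phi);Cz=90*np.sin(f);Cy=-105-(3.5+(110-Cz)*np.cos(f))/np.sin(f)
    q=np.array(rim(phi,Cy,Cz));print(phi,round(Cy),round(Cz),q.min(0).round(1),q.max(0).round(1))
E
```

```text
11.05 [ 0.5534 -0.0171  0.0846] yaw x 100.93 yaw y 10.93 q6 -0.25 [  2.  -34.    6.4] w 33.0 32.068919273112044
rack mm [   2.  -166.6   84.6]
165 .......######...##...############################################................####
170 .........#######....#######################.##.#.##################................##
175 ..........#################################.####..#################..................
180 ............#######################################################..................
185 ..............###############################################..................######
190 .............................############################.....................#######
195 ..........................................#...................................#######
200 ...............................................................................######
205 ................................................................................#####
210 ................................................................................#####
215 .................................................................................#...
220 ...................................................................................##
225 ....................................................................................#
230 .....................................................................................
235 .....................................................................................
60 -128 78 [254. 148.] [299.3 194.6]
64 -123 81 [253.8 146.8] [299.  193.1]
68 -120 83 [253.6 145.9] [298.7 191.7]
72 -117 86 [253.4 145.4] [298.4 190.4]
```

{"name": "servo_tool", "arguments": {
  "targets": [
    {"hand": 1,"x": -0.005,"y": 0,"z": 0,"roll": 0},
    {"hand": 1,"x": -0.01,"y": 0,"z": 0,"roll": 0},
    {"hand": 1,"x": -0.016,"y": 0,"z": 0,"roll": 0},
    {"hand": 1,"x": -0.016,"y": 0,"z": 0,"roll": 0}
  ]
}}

```text
time: 11.48
tool_pos: [0.5538, -0.0173, 0.0844]
tcp_rot: [2.002, 2.415, 0.002]
wrist_force: [-1.1, -5.3, 10.1]
width: 0.387
grip_force: 32.4
```

```bash
python3 yaw.py
```

```text
11.48 [ 0.5538 -0.0173  0.0844] yaw x 100.69 yaw y 10.69 q6 -0.26 [-1.1 -5.3 10.1] w 32.9 32.43132244277149
rack mm [   2.4 -166.8   84.4]
```

{"name": "servo_tool", "arguments": {
  "targets": [
    {"hand": 0.15,"x": 0,"y": 0,"z": 0,"roll": 0},
    {"hand": 0.05,"x": 0,"y": 0,"z": 0,"roll": 0},
    {"hand": -0.1,"x": 0,"y": 0,"z": 0,"roll": 0},
    {"hand": -0.3,"x": 0,"y": 0,"z": 0,"roll": 0},
    {"hand": -0.5,"x": 0,"y": 0,"z": 0,"roll": 0},
    {"hand": -0.5,"x": 0,"y": 0,"z": 0,"roll": 0}
  ]
}}

```text
time: 11.98
tool_pos: [0.5512, -0.0147, 0.0816]
tcp_rot: [-2.003, -2.419, 0.001]
wrist_force: [0.5, 0.0, -0.2]
width: 0.749
grip_force: 0.0
```

```bash
python3 yaw.py
python3 - <<'E'
from h import *
np.save("side7.npy",read_camera("side"));a=np.load("side6.npy").astype(int);b=np.load("side7.npy").astype(int)
d=np.abs(a-b).sum(2)[140:200,245:305]>90
for r in d[::3]: print("".join(".#"[k] for k in r))
E
```

```text
11.98 [ 0.5512 -0.0147  0.0816] yaw x 100.77 yaw y 10.77 q6 -0.26 [ 0.5  0.  -0.2] w 63.6 0.0
rack mm [   0.3 -163.9   81.6]Traceback (most recent call last):
  File "<stdin>", line 4, in <module>
  File "<stdin>", line 4, in <genexpr>
TypeError: string indices must be integers, not 'numpy.bool'
```

{"name": "servo_tool", "arguments": {
  "targets": [
    {"hand": -1,"x": 0,"y": 0,"z": -0.02,"roll": 0},
    {"hand": -1,"x": -0.01,"y": 0,"z": -0.06,"roll": 0},
    {"hand": -1,"x": -0.03,"y": 0,"z": -0.12,"roll": 0},
    {"hand": -1,"x": -0.05,"y": 0,"z": -0.18,"roll": 0},
    {"hand": -1,"x": -0.06,"y": 0,"z": -0.25,"roll": 0},
    {"hand": -1,"x": -0.06,"y": 0,"z": -0.32,"roll": 0},
    {"hand": -1,"x": -0.06,"y": 0,"z": -0.38,"roll": 0},
    {"hand": -1,"x": -0.06,"y": 0,"z": -0.42,"roll": 0},
    {"hand": -1,"x": -0.06,"y": 0,"z": -0.42,"roll": 0},
    {"hand": -1,"x": -0.06,"y": 0,"z": -0.42,"roll": 0}
  ]
}}

```text
time: 12.87
tool_pos: [0.5581, -0.0446, 0.2946]
tcp_rot: [2.001, 2.417, 0.004]
wrist_force: [-0.4, 0.4, -1.0]
width: 1.003
grip_force: 0.0
```

```bash
python3 yaw.py
cat > look.py <<'E'
from h import *
st=bot.read_state();w=read_camera("wrist");np.save("w8.npy",w);sc=read_camera("scene");sd=read_camera("side");np.save("scene8.npy",sc);np.save("side8.npy",sd)
cp={"wrist":campose("wrist",st),"side":campose("side"),"scene":campose("scene")}
def rw(x,y,z): return [*(O+EX*x/1e3+EY*y/1e3),z/1e3]
def mark(phi):
    f=np.radians(phi);Cz=90*np.sin(f);Cy=-105-(3.5+(110-Cz)*np.cos(f))/np.sin(f)
    t=np.array([0,np.cos(f),np.sin(f)]);n=np.array([0,-np.sin(f),np.cos(f)]);C=np.array([0,Cy,Cz])
    return C+90*t,C-90*t,C+58*n
for phi in (60,64,68,72):
    T,B,K=mark(phi);print(phi,T.round(),*[(k,*[proj(c,rw(*q)).round(0) for q in (T,B,K)]) for k,c in cp.items()])
# knob: black blobs
for k,im in (("wrist",w),("side",sd)):
    m=cv2.inRange(im,(0,0,0),(50,50,50));n,l,s,c=cv2.connectedComponentsWithStats(m)
    _,_,Kp=mark(66);q=proj(cp[k],rw(*Kp))
    for i in range(1,n):
        if s[i,4]>8 and np.hypot(*(c[i]-q))<40: print(k,"black",s[i],c[i].round(1))
E
python3 look.py
```

```text
12.87 [ 0.5581 -0.0446  0.2946] yaw x 100.76 yaw y 10.76 q6 -0.31 [-0.4  0.4 -1. ] w 85.2 0.0
rack mm [   1.6 -194.4  294.6]
60 [  0. -83. 156.] ('wrist', array([279.,  76.]), array([279., 155.]), array([279., 173.])) ('side', array([274., 148.]), array([280., 194.]), array([281., 172.])) ('scene', array([213., 237.]), array([236., 263.]), array([234., 235.]))
64 [  0. -84. 162.] ('wrist', array([278.,  77.]), array([279., 148.]), array([279., 171.])) ('side', array([274., 147.]), array([279., 193.]), array([280., 172.])) ('scene', array([213., 235.]), array([234., 265.]), array([234., 236.]))
68 [  0. -86. 167.] ('wrist', array([278.,  79.]), array([279., 142.]), array([279., 169.])) ('side', array([274., 146.]), array([279., 191.]), array([280., 172.])) ('scene', array([213., 233.]), array([232., 267.]), array([234., 236.]))
72 [  0. -89. 171.] ('wrist', array([278.,  82.]), array([279., 136.]), array([279., 167.])) ('side', array([274., 146.]), array([278., 190.]), array([280., 172.])) ('scene', array([214., 232.]), array([230., 268.]), array([233., 237.]))
wrist black [267 146  28  31 550] [281.8 159.3]
side black [277 170   8   7  25] [280.8 173.4]
```

Run:
```python
from h import *
w=np.load("w8.npy")
for u in (262,285,300): print(u,[(v,*w[v,u].tolist()) for v in range(56,104,2)])
h=cv2.cvtColor(w,cv2.COLOR_RGB2HSV)
for v in range(50,200,4): print(v,"".join("#" if h[v,u,1]<50 and h[v,u,2]>60 else ("o" if h[v,u,2]<=60 else ".") for u in range(170,390,2)))
```

```text
262 [(56, 163, 147, 113), (58, 163, 148, 114), (60, 164, 149, 116), (62, 163, 149, 116), (64, 162, 148, 117), (66, 160, 146, 115), (68, 158, 143, 113), (70, 160, 145, 115), (72, 165, 151, 120), (74, 151, 139, 111), (76, 110, 100, 79), (78, 108, 98, 77), (80, 133, 122, 95), (82, 153, 145, 128), (84, 137, 137, 140), (86, 148, 149, 151), (88, 114, 115, 117), (90, 79, 79, 78), (92, 79, 79, 79), (94, 78, 78, 78), (96, 77, 77, 77), (98, 77, 77, 77), (100, 79, 79, 79), (102, 77, 77, 78)]
285 [(56, 167, 153, 120), (58, 169, 156, 124), (60, 164, 150, 118), (62, 166, 152, 120), (64, 169, 155, 123), (66, 173, 160, 127), (68, 177, 165, 133), (70, 178, 166, 135), (72, 116, 107, 84), (74, 116, 106, 84), (76, 118, 110, 87), (78, 119, 110, 88), (80, 119, 112, 92), (82, 134, 135, 137), (84, 157, 159, 161), (86, 151, 152, 155), (88, 88, 88, 88), (90, 79, 79, 79), (92, 78, 78, 78), (94, 79, 79, 79), (96, 78, 78, 78), (98, 77, 77, 78), (100, 79, 79, 79), (102, 78, 78, 79)]
300 [(56, 168, 156, 127), (58, 167, 156, 127), (60, 167, 157, 129), (62, 171, 161, 134), (64, 172, 161, 135), (66, 169, 158, 132), (
[... 4002 characters left out ...]
..........
178 ....#.................................................###.....................................................
182 .................................................................................................############.
186 ...............................................................................................###############
190 .............................................................................................#################
194 .............................................................................................#################
198 ............................................................................................###############...
```

Run:
```python
from h import *
from scipy.optimize import least_squares
st=bot.read_state();cp=campose("wrist",st)
def rw(x,y,z): return [*(O+EX*x/1e3+EY*y/1e3),z/1e3]
w=np.load("w8.npy")
h=cv2.cvtColor(w,cv2.COLOR_RGB2HSV)
for u in (258,302): print([(v,*w[v,u].tolist()) for v in range(146,168,2)])
def model(p):
    by,f=p;t=np.array([0,np.cos(f),np.sin(f)]);n=np.array([0,-np.sin(f),np.cos(f)]);b=np.array([0,by,0])
    return [proj(cp,rw(*q))[1] for q in (b+180*t,b+180*t+7*n,b+7*n,)]
def Kn(p):
    by,f=p;t=np.array([0,np.cos(f),np.sin(f)]);n=np.array([0,-np.sin(f),np.cos(f)]);return np.array([0,by,0])+90*t+60*n
for vb in (158,160,162):
  r=least_squares(lambda p:np.array(model(p))-[81.5,87.5,vb],[-145,1.15]);p=r.x
  T=np.array([0,p[0]+180*np.cos(p[1]),180*np.sin(p[1])]);print(vb,p[0],np.degrees(p[1]),r.fun.round(1),"top",T.round(1),"wire gap",((-105-p[0])*-np.sin(p[1])+110*np.cos(p[1])).round(1),"knobtip v",proj(cp,rw(*Kn(p))))
```

```text
[(146, 74, 73, 72), (148, 73, 72, 71), (150, 75, 74, 73), (152, 76, 75, 73), (154, 77, 76, 74), (156, 79, 78, 77), (158, 91, 87, 79), (160, 147, 134, 105), (162, 170, 155, 122), (164, 170, 155, 121), (166, 173, 159, 126)]
[(146, 71, 70, 69), (148, 71, 71, 70), (150, 74, 73, 73), (152, 74, 73, 72), (154, 75, 74, 73), (156, 76, 75, 73), (158, 92, 86, 74), (160, 108, 97, 74), (162, 161, 145, 111), (164, 151, 135, 101), (166, 160, 143, 108)]
158 -167.88403178971186 62.98131158509159 [-0.8  0.8  0.1] top [  0.  -86.1 160.4] wire gap -6.0 knobtip v [281.77846991 177.12092948]
160 -170.81641684992653 61.89251209216172 [-0.8  0.7  0.1] top [  0.  -86.  158.8] wire gap -6.2 knobtip v [281.77687814 177.94114025]
162 -173.76201966684528 60.785750294944066 [-0.7  0.7  0. ] top [  0.  -85.9 157.1] wire gap -6.3 knobtip v [281.77537769 178.73282891]
```

The wrist mask shows the lid leaning on the wire, its rim at rows 81–87 and its bottom near row 160. That is about 27° off upright, with x≈0 and its top at rack y≈−86, z≈160. Roll 90°, straddle the upper rim, nudge the lid more upright, then pinch it.

{"name": "servo_tool", "arguments": {
  "targets": [
    {"hand": -1,"x": 0.04,"y": -0.003,"z": 0,"roll": 0.5},
    {"hand": -1,"x": 0.08,"y": -0.003,"z": 0,"roll": 0.5},
    {"hand": -1,"x": 0.12,"y": -0.003,"z": 0,"roll": 0.5},
    {"hand": -1,"x": 0.164,"y": -0.003,"z": 0,"roll": 0.5},
    {"hand": -1,"x": 0.164,"y": -0.003,"z": 0,"roll": 0.5},
    {"hand": -1,"x": 0.164,"y": -0.003,"z": 0,"roll": 0.5},
    {"hand": -1,"x": 0.164,"y": -0.003,"z": 0,"roll": 0.5},
    {"hand": -1,"x": 0.164,"y": -0.003,"z": 0,"roll": 0.5},
    {"hand": -1,"x": 0.164,"y": -0.003,"z": 0,"roll": 0.5},
    {"hand": -1,"x": 0.164,"y": -0.003,"z": 0,"roll": 0.5}
  ],
  "grip_force": 60
}}

```text
time: 13.85
tool_pos: [0.5393, 0.0359, 0.2896]
tcp_rot: [-3.042, -0.781, 0.006]
wrist_force: [-0.5, 0.2, 0.0]
width: 0.998
grip_force: 0.0
```

{"name": "servo_tool", "arguments": {
  "targets": [
    {"hand": -1,"x": 0,"y": 0,"z": 0,"roll": 0.102},
    {"hand": -1,"x": 0,"y": 0,"z": 0,"roll": 0.102},
    {"hand": -1,"x": 0,"y": 0,"z": 0,"roll": 0.102},
    {"hand": -1,"x": 0,"y": 0,"z": 0,"roll": 0.102}
  ]
}}

```text
time: 14.18
tool_pos: [0.5393, 0.0358, 0.2898]
tcp_rot: [-3.128, -0.292, 0.006]
wrist_force: [-0.6, 0.8, -0.8]
width: 1.002
grip_force: 0.0
```

```bash
python3 yaw.py
python3 - <<'E'
from h import *
a=np.load("side8.npy").astype(int);b=read_camera("side").astype(int)
h=lambda x:cv2.cvtColor(x.astype(np.uint8),cv2.COLOR_RGB2HSV)
m=lambda x:[np.nonzero(h(x)[150:215,u,1]<45)[0].max()+150 for u in (265,270,275,280,285)]
print(m(a),m(b))
E
```

```text
14.18 [0.5393 0.0358 0.2898] yaw x 10.68 yaw y -79.32 q6 1.4 [-0.6  0.8 -0.8] w 85.1 0.0
rack mm [  -2.  -112.   289.8]
[np.int64(190), np.int64(193), np.int64(194), np.int64(194), np.int64(193)] [np.int64(190), np.int64(193), np.int64(194), np.int64(194), np.int64(193)]
```

{"name": "servo_tool", "arguments": {
  "targets": [
    {"hand": -1,"x": 0.004,"y": 0,"z": 0.05,"roll": 0},
    {"hand": -1,"x": 0.004,"y": 0,"z": 0.11,"roll": 0},
    {"hand": -1,"x": 0.004,"y": 0,"z": 0.17,"roll": 0},
    {"hand": -1,"x": 0.004,"y": 0,"z": 0.22,"roll": 0},
    {"hand": -1,"x": 0.004,"y": 0,"z": 0.26,"roll": 0},
    {"hand": -1,"x": 0.004,"y": 0,"z": 0.29,"roll": 0},
    {"hand": -1,"x": 0.004,"y": 0,"z": 0.31,"roll": 0},
    {"hand": -1,"x": 0.004,"y": 0,"z": 0.318,"roll": 0},
    {"hand": -1,"x": 0.004,"y": 0,"z": 0.318,"roll": 0}
  ]
}}

```text
time: 14.98
tool_pos: [0.5415, 0.0361, 0.1317]
tcp_rot: [-3.127, -0.296, 0.004]
wrist_force: [0.1, 0.2, -0.3]
width: 1.003
grip_force: 0.0
```

```bash
python3 yaw.py
```

```text
14.98 [0.5415 0.0361 0.1317] yaw x 10.83 yaw y -79.17 q6 1.4 [ 0.1  0.2 -0.3] w 85.3 0.0
rack mm [ 1.000e-01 -1.121e+02  1.317e+02]
```

{"name": "servo_tool", "arguments": {
  "targets": [
    {"hand": -0.5,"x": 0,"y": 0,"z": 0,"roll": 0},
    {"hand": -0.2,"x": 0,"y": 0,"z": 0,"roll": 0},
    {"hand": 0.1,"x": 0,"y": 0,"z": 0,"roll": 0},
    {"hand": 0.1,"x": 0,"y": 0,"z": 0,"roll": 0},
    {"hand": 0.1,"x": 0,"y": 0,"z": 0,"roll": 0},
    {"hand": 0.1,"x": 0,"y": 0,"z": 0,"roll": 0}
  ]
}}

```text
time: 15.48
tool_pos: [0.5428, 0.0364, 0.1337]
tcp_rot: [-3.127, -0.295, -0.002]
wrist_force: [-0.2, 0.9, 1.5]
width: 0.451
grip_force: 0.8
```

{"name": "servo_tool", "arguments": {
  "targets": [
    {"hand": 0.1,"x": 0,"y": 0.01,"z": -0.003,"roll": 0},
    {"hand": 0.1,"x": 0,"y": 0.02,"z": -0.007,"roll": 0},
    {"hand": 0.1,"x": 0,"y": 0.03,"z": -0.011,"roll": 0},
    {"hand": 0.1,"x": 0,"y": 0.04,"z": -0.015,"roll": 0},
    {"hand": 0.1,"x": 0,"y": 0.05,"z": -0.018,"roll": 0},
    {"hand": 0.1,"x": 0,"y": 0.06,"z": -0.022,"roll": 0},
    {"hand": 0.1,"x": 0,"y": 0.07,"z": -0.025,"roll": 0},
    {"hand": 0.1,"x": 0,"y": 0.07,"z": -0.025,"roll": 0}
  ]
}}

```text
time: 16.15
tool_pos: [0.5493, 0.0005, 0.1458]
tcp_rot: [3.127, 0.294, 0.001]
wrist_force: [0.5, -0.4, -0.2]
width: 0.453
grip_force: 0.3
```

```bash
python3 yaw.py;  python3 - <<'E'
from h import *
im=read_camera("side");np.save("side9.npy",im);np.save("scene9.npy",read_camera("scene"));h=cv2.cvtColor(im,cv2.COLOR_RGB2HSV)
print([int(np.nonzero(h[150:215,u,1]<45)[0].max()+150) for u in (265,270,275,280,285)])
p=campose("side")
def rw(x,y,z): return [*(O+EX*x/1e3+EY*y/1e3),z/1e3]
for y in (-130,-140,-150,-160,-168,-175): print(y,proj(p,rw(0,y,0)).round(1))
m=cv2.inRange(im,(0,0,0),(50,50,50));n,l,s,c=cv2.connectedComponentsWithStats(m)
for i in range(1,n):
    if s[i,4]>8 and np.hypot(*(c[i]-[281,172]))<30: print("black",s[i],c[i].round(1))
for pr in [(-130,90),(-150,90),(-168,88),(-210,95),(-190,100),(-180,107)]: print(pr,proj(p,rw(0,*pr)).round(1))
E
```

```text
16.15 [5.493e-01 5.000e-04 1.458e-01] yaw x 10.72 yaw y -79.28 q6 1.34 [ 0.5 -0.4 -0.2] w 38.5 0.2902954537421465
rack mm [   1.3 -148.5  145.8]
[191, 193, 194, 195, 194]
-130 [277.1 188. ]
-140 [277.8 189.5]
-150 [278.5 190.9]
-160 [279.2 192.4]
-168 [279.7 193.6]
-175 [280.2 194.7]
black [278 173   9   9  49] [282.  176.9]
(-130, 90) [277.2 169.3]
(-150, 90) [278.6 172.1]
(-168, 88) [279.8 175.2]
(-210, 95) [282.9 179.9]
(-190, 100) [281.4 175.8]
(-180, 107) [280.7 172.8]
```

{"name": "servo_tool", "arguments": {
  "targets": [
    {"hand": 0.3,"x": 0,"y": 0,"z": 0,"roll": 0},
    {"hand": 0.5,"x": 0,"y": 0,"z": 0,"roll": 0},
    {"hand": 0.7,"x": 0,"y": 0,"z": 0,"roll": 0},
    {"hand": 1,"x": 0,"y": 0,"z": 0,"roll": 0},
    {"hand": 1,"x": 0,"y": 0,"z": 0,"roll": 0},
    {"hand": 1,"x": 0,"y": 0,"z": 0,"roll": 0},
    {"hand": 1,"x": 0,"y": 0,"z": 0,"roll": 0}
  ],
  "grip_force": 60
}}

```text
time: 16.83
tool_pos: [0.5505, 0.0023, 0.1474]
tcp_rot: [-3.127, -0.295, -0.006]
wrist_force: [-0.9, 1.3, 6.8]
width: 0.07
grip_force: 61.6
```

```bash
python3 yaw.py
```

```text
16.83 [0.5505 0.0023 0.1474] yaw x 10.77 yaw y -79.23 q6 1.34 [-0.9  1.3  6.8] w 6.0 61.59841775894165
rack mm [   2.8 -146.9  147.4]
```

{"name": "servo_tool", "arguments": {
  "targets": [
    {"hand": 1,"x": 0,"y": 0,"z": -0.01,"roll": 0},
    {"hand": 1,"x": 0,"y": 0,"z": -0.03,"roll": 0},
    {"hand": 1,"x": 0,"y": 0,"z": -0.06,"roll": 0},
    {"hand": 1,"x": 0,"y": 0,"z": -0.1,"roll": 0},
    {"hand": 1,"x": 0,"y": 0,"z": -0.14,"roll": 0},
    {"hand": 1,"x": 0,"y": 0,"z": -0.18,"roll": 0},
    {"hand": 1,"x": 0,"y": 0,"z": -0.22,"roll": 0},
    {"hand": 1,"x": 0,"y": 0,"z": -0.25,"roll": 0},
    {"hand": 1,"x": 0,"y": 0,"z": -0.27,"roll": 0},
    {"hand": 1,"x": 0,"y": 0,"z": -0.27,"roll": 0}
  ]
}}

```text
time: 17.67
tool_pos: [0.5499, 0.0017, 0.2831]
tcp_rot: [3.127, 0.295, 0.006]
wrist_force: [-0.3, -1.2, -4.6]
width: 0.069
grip_force: 60.0
```

```bash
python3 yaw.py;  cat > lid.py <<'E'
from h import *
st=bot.read_state()
I={k:read_camera(k) for k in("side","scene","wrist")}
[np.save(k+"10.npy",v) for k,v in I.items()]
cp={k:campose(k,st) for k in I}
def rw(x,y,z): return [*(O+EX*x/1e3+EY*y/1e3),z/1e3]
t=rk(st["tool_pos"]);c=[t[0],t[1]+3.5,t[2]-57.4];print("model centre",c)
for k in I:
    a=np.radians([0,90,180,270]);print(k,[proj(cp[k],rw(c[0]+90*np.cos(q),c[1],c[2]+90*np.sin(q))).round(0).tolist() for q in a],"knob",proj(cp[k],rw(c[0],c[1]-60,c[2])).round(1))
def show(k,u0,u1,v0,v1,s=2):
    h=cv2.cvtColor(I[k],cv2.COLOR_RGB2HSV)
    print(k,u0,v0)
    for v in range(v0,v1,s*2): print(v,"".join("o" if h[v,u,2]<55 else ("#" if h[v,u,1]<50 else ".") for u in range(u0,u1,s)))
show("side",225,335,110,190);show("scene",180,290,180,270)
E
python3 lid.py
```

```text
17.67 [0.5499 0.0017 0.2831] yaw x 10.78 yaw y -79.22 q6 1.34 [-0.3 -1.2 -4.6] w 5.9 60.04059970378876
rack mm [   2.1 -147.5  283.1]
model centre [np.float64(2.1), np.float64(-144.0), np.float64(225.70000000000002)]
side [[303.0, 137.0], [279.0, 117.0], [254.0, 143.0], [279.0, 161.0]] knob [283.4 148.4]
scene [[201.0, 199.0], [222.0, 180.0], [248.0, 216.0], [226.0, 233.0]] knob [237.  198.6]
wrist [[276.0, 99.0], [274.0, 307.0], [277.0, 331.0], [278.0, 197.0]] knob [358.5 230.6]
side 225 110
110 ###################ooooooooooo#oooooooooooooooooooooooo
114 ###################oooooooooooooooooooooooooooooooooooo
118 ###################ooooooo#oo###ooooooooooooooooooooooo
122 ###################ooo#####oo#######ooooooooooooooooooo
126 ##############.....########o##########oooo.............
130 .................######################................
134 ................#######################................
138 ................########################...............
142 ................###########oooo########................
146 ..........#.....###########ooooo#######....######.....#
15
[... 1291 characters left out ...]
####################....................
228 ............######################.....................
232 .............###################.......................
236 .............##########................................
240 ..........############.................................
244 ..........#....#######.................................
248 ..................##.######............................
252 #####..............#.##...####.........................
256 #.####.............#..#......##........................
260 #######.......######..#.......##.......................
264 #######################.......##.......................
268 ....#########..#####...####...##.......................
```

The lid hangs upright in the masks: knob at side (283,146) against (283,148) predicted, bottom at row 162 against 161. Move it over the bay.

{"name": "servo_tool", "arguments": {
  "targets": [
    {"hand": 1,"x": -0.001,"y": -0.02,"z": 0,"roll": 0},
    {"hand": 1,"x": -0.002,"y": -0.05,"z": 0,"roll": 0},
    {"hand": 1,"x": -0.002,"y": -0.09,"z": 0,"roll": 0},
    {"hand": 1,"x": -0.002,"y": -0.13,"z": 0,"roll": 0},
    {"hand": 1,"x": -0.002,"y": -0.17,"z": 0,"roll": 0},
    {"hand": 1,"x": -0.002,"y": -0.2,"z": 0,"roll": 0},
    {"hand": 1,"x": -0.002,"y": -0.221,"z": 0,"roll": 0},
    {"hand": 1,"x": -0.002,"y": -0.221,"z": 0,"roll": 0},
    {"hand": 1,"x": -0.002,"y": -0.221,"z": 0,"roll": 0}
  ]
}}

```text
time: 18.57
tool_pos: [0.5267, 0.1105, 0.2796]
tcp_rot: [3.127, 0.297, -0.002]
wrist_force: [0.1, 0.0, -4.2]
width: 0.07
grip_force: 60.0
```

```bash
python3 yaw.py;  python3 lid.py | head -5
python3 - <<'E'
from h import *
# divider grip top & lid rim gap seen by wrist: orange blobs, black knob
w=np.load("wrist10.npy");cp=campose("wrist")
m=cv2.inRange(cv2.cvtColor(w,cv2.COLOR_RGB2HSV),(5,170,90),(16,255,255));n,l,s,c=cv2.connectedComponentsWithStats(m)
for i in range(1,n):
    if s[i,4]>60: print("orange",s[i],c[i].round(1))
m=cv2.inRange(w,(0,0,0),(45,45,45));n,l,s,c=cv2.connectedComponentsWithStats(m)
for i in range(1,n):
    if s[i,4]>60: print("black",s[i],c[i].round(1))
def rw(x,y,z): return [*(O+EX*x/1e3+EY*y/1e3),z/1e3]
for x in(-23,23):
  for y in (-25,-9): print((x,y),proj(cp,rw(x,y,154)).round(1))
for y in (-105,): print("hoop",[proj(cp,rw(x,y,110)).round(1) for x in (-60,0,60)])
E
```

```text
18.57 [0.5267 0.1105 0.2796] yaw x 10.86 yaw y -79.14 q6 1.54 [ 0.1  0.  -4.2] w 6.0 59.9790894985199
rack mm [ -0.5 -36.3 279.6]
model centre [np.float64(-0.5), np.float64(-32.8), np.float64(222.20000000000002)]
side [[293.0, 124.0], [270.0, 105.0], [247.0, 130.0], [271.0, 147.0]] knob [274.5 134.2]
scene [[176.0, 216.0], [196.0, 198.0], [224.0, 236.0], [202.0, 252.0]] knob [213.3 216.2]
wrist [[276.0, 99.0], [274.0, 307.0], [277.0, 331.0], [278.0, 197.0]] knob [358.5 230.3]
side 225 110
orange [253 179  16  45 415] [262.1 201. ]
orange [ 21 298  27  37 586] [ 33.8 319.6]
orange [  0 411  12   9  94] [  5.  415.4]
black [   22   271   519   149 38106] [280.8 371.1]
(-23, -25) [268.7 225.2]
(-23, -9) [252.3 225.2]
(23, -25) [268. 179.]
(23, -9) [250.8 179. ]
hoop [array([339.5, 241.2]), array([343. , 191.1]), array([346.9, 134.6])]
```

Run:
```python
from h import *
w=np.load("wrist10.npy");h=cv2.cvtColor(w,cv2.COLOR_RGB2HSV)
for v in range(85,215,6): print(v,"".join("o" if h[v,u,2]<55 else ("O" if h[v,u,1]>150 else ("#" if h[v,u,1]<50 else ".")) for u in range(235,385,1)))
print([w[110,u].tolist() for u in range(262,300,2)])
```

```text
85 ..............................................########.........#.##.###...............................................................................
91 ...........#######################################################################################################....................................
97 ##################################################################################################################....................................
103 #################################################################################################################.....................................
109 OOOOOOOOOOOOOOOOOOOOOOOOOOOOOOOOOOOOOOOO.###################################################################..........................................
115 OOOOOOOOOOOOOOOOOOOOOOOO.########.OOOOOO.###########################################################################..................................
121 ###########################################################################################################...#######.................................
127 ..............
[... 1905 characters left out ...]
#####..........................##########......########....................................
205 ..................OOOOOOOOOOOOOOOOO....##########################.........................##########.......######.....................................
211 ##################.OOOOOOOOOOOOOOOO###############################################ooooooooooooooooooooooooooooooooooooooo.............................
[[204, 140, 86], [206, 139, 82], [213, 143, 80], [200, 130, 72], [199, 130, 72], [199, 130, 72], [148, 94, 56], [115, 114, 114], [120, 119, 120], [118, 117, 118], [111, 110, 110], [107, 107, 106], [101, 99, 98], [88, 86, 85], [88, 86, 86], [89, 87, 86], [89, 87, 86], [90, 89, 88], [191, 194, 191]]
```

{"name": "servo_tool", "arguments": {
  "targets": [
    {"hand": 1,"x": 0,"y": 0.002,"z": 0.02,"roll": 0},
    {"hand": 1,"x": 0,"y": 0.002,"z": 0.05,"roll": 0},
    {"hand": 1,"x": 0,"y": 0.002,"z": 0.08,"roll": 0},
    {"hand": 1,"x": 0,"y": 0.002,"z": 0.11,"roll": 0},
    {"hand": 1,"x": 0,"y": 0.002,"z": 0.14,"roll": 0},
    {"hand": 1,"x": 0,"y": 0.002,"z": 0.17,"roll": 0},
    {"hand": 1,"x": 0,"y": 0.002,"z": 0.19,"roll": 0},
    {"hand": 1,"x": 0,"y": 0.002,"z": 0.2,"roll": 0},
    {"hand": 1,"x": 0,"y": 0.002,"z": 0.206,"roll": 0},
    {"hand": 1,"x": 0,"y": 0.002,"z": 0.21,"roll": 0}
  ]
}}

```text
time: 19.55
tool_pos: [0.5277, 0.1089, 0.1754]
tcp_rot: [3.128, 0.294, 0.0]
wrist_force: [0.3, -0.1, -3.6]
width: 0.07
grip_force: 60.0
```

{"name": "servo_tool", "arguments": {
  "targets": [
    {"hand": 1,"x": 0,"y": 0,"z": 0.004,"roll": 0},
    {"hand": 1,"x": 0,"y": 0,"z": 0.008,"roll": 0},
    {"hand": 1,"x": 0,"y": 0,"z": 0.011,"roll": 0},
    {"hand": 1,"x": 0,"y": 0,"z": 0.011,"roll": 0}
  ]
}}

```text
time: 19.88
tool_pos: [0.5276, 0.1092, 0.1702]
tcp_rot: [-3.128, -0.295, -0.001]
wrist_force: [-0.9, -0.8, -3.0]
width: 0.07
grip_force: 59.9
```

```bash
python3 yaw.py
```

```text
19.88 [0.5276 0.1092 0.1702] yaw x 10.78 yaw y -79.22 q6 1.54 [-0.9 -0.8 -3. ] w 5.9 59.94995355606079
rack mm [ 1.000e-01 -3.770e+01  1.702e+02]
```

Still hanging free at −3 N; lower gently until contact.

{"name": "servo_tool", "arguments": {
  "targets": [
    {"hand": 1,"x": 0,"y": 0,"z": 0.003,"roll": 0},
    {"hand": 1,"x": 0,"y": 0,"z": 0.006,"roll": 0},
    {"hand": 1,"x": 0,"y": 0,"z": 0.009,"roll": 0},
    {"hand": 1,"x": 0,"y": 0,"z": 0.009,"roll": 0}
  ]
}}

```text
time: 20.22
tool_pos: [0.5272, 0.1091, 0.1651]
tcp_rot: [3.128, 0.295, -0.001]
wrist_force: [-0.1, 0.4, -4.4]
width: 0.075
grip_force: 60.0
```

```bash
python3 yaw.py
```

```text
20.22 [0.5272 0.1091 0.1651] yaw x 10.78 yaw y -79.22 q6 1.54 [-0.1  0.4 -4.4] w 6.4 59.95101034641266
rack mm [ -0.3 -37.7 165.1]
```

{"name": "servo_tool", "arguments": {
  "targets": [
    {"hand": 1,"x": 0,"y": 0,"z": 0.002,"roll": 0},
    {"hand": 1,"x": 0,"y": 0,"z": 0.004,"roll": 0},
    {"hand": 1,"x": 0,"y": 0,"z": 0.006,"roll": 0},
    {"hand": 1,"x": 0,"y": 0,"z": 0.006,"roll": 0},
    {"hand": 1,"x": 0,"y": 0,"z": 0.006,"roll": 0}
  ]
}}

```text
time: 20.63
tool_pos: [0.5278, 0.1092, 0.1645]
tcp_rot: [-3.128, -0.295, -0.002]
wrist_force: [-4.4, -0.4, 6.2]
width: 0.068
grip_force: 62.0
```

```bash
python3 yaw.py; python3 lid.py
```

```text
20.63 [0.5278 0.1092 0.1645] yaw x 10.78 yaw y -79.22 q6 1.54 [-4.4 -0.4  6.2] w 5.8 61.978551149368286
rack mm [  0.3 -37.7 164.5]
model centre [np.float64(0.3), np.float64(-34.2), np.float64(107.1)]
side [[292.0, 150.0], [271.0, 133.0], [249.0, 156.0], [271.0, 171.0]] knob [274.8 160.6]
scene [[181.0, 248.0], [200.0, 233.0], [227.0, 269.0], [206.0, 282.0]] knob [216.7 248.4]
wrist [[276.0, 99.0], [274.0, 307.0], [277.0, 331.0], [278.0, 197.0]] knob [358.5 230.5]
side 225 110
110 ###################oooooooooooooooooooooooooooooooooooo
114 ###################oooooooooooooooooooooooooooooooooooo
118 ###################oooooooooooooooooooooooooooooooooooo
122 ###################ooooo##ooooooooooooooooooooooooooooo
126 ##############.......oooo#o..ooooooooooooo.............
130 ......................ooooo............................
134 .....................##oo####..........................
138 .................######oo#######.......................
142 ...............##################......................
146 ..........#...####################.........######.....#
150 .......##.#..#
[... 1275 characters left out ...]
#######....######.......................
228 ....##################....######.......................
232 ...####################....####........................
236 .######################................................
240 .#####################.................................
244 .####################..................................
248 .#####......###############............................
252 ######.......##########...####.........................
256 #.####........#########......##........................
260 #######......###########......##.......................
264 #########################.....##.......................
268 ....#######################...##.......................
```

{"name": "servo_tool", "arguments": {
  "targets": [
    {"hand": 1,"x": 0,"y": 0,"z": -0.003,"roll": 0},
    {"hand": 0.82,"x": 0,"y": 0,"z": -0.004,"roll": 0},
    {"hand": 0.76,"x": 0,"y": 0,"z": -0.004,"roll": 0},
    {"hand": 0.7,"x": 0,"y": 0,"z": -0.004,"roll": 0},
    {"hand": 0.6,"x": 0,"y": 0,"z": -0.004,"roll": 0},
    {"hand": 0.5,"x": 0,"y": 0,"z": -0.004,"roll": 0},
    {"hand": 0.4,"x": 0,"y": 0,"z": -0.004,"roll": 0},
    {"hand": 0.3,"x": 0,"y": 0,"z": -0.004,"roll": 0},
    {"hand": 0.2,"x": 0,"y": 0,"z": -0.004,"roll": 0},
    {"hand": 0.2,"x": 0,"y": 0,"z": -0.004,"roll": 0}
  ]
}}

```text
time: 21.62
tool_pos: [0.5275, 0.1091, 0.1644]
tcp_rot: [3.128, 0.295, -0.0]
wrist_force: [0.5, 0.1, -0.4]
width: 0.401
grip_force: 0.0
```

```bash
python3 yaw.py
```

```text
21.62 [0.5275 0.1091 0.1644] yaw x 10.77 yaw y -79.23 q6 1.54 [ 0.5  0.1 -0.4] w 34.1 0.043106095399707556
rack mm [ -0.  -37.7 164.4]
```

{"name": "servo_tool", "arguments": {
  "targets": [
    {"hand": 0,"x": 0,"y": 0,"z": 0,"roll": 0},
    {"hand": -0.2,"x": 0,"y": 0,"z": 0,"roll": 0},
    {"hand": -0.2,"x": 0,"y": 0,"z": 0,"roll": 0},
    {"hand": -0.2,"x": 0,"y": 0,"z": -0.02,"roll": 0},
    {"hand": -0.2,"x": 0,"y": 0,"z": -0.05,"roll": 0},
    {"hand": -0.2,"x": 0,"y": 0,"z": -0.1,"roll": 0},
    {"hand": -0.2,"x": 0,"y": 0,"z": -0.16,"roll": 0},
    {"hand": -0.2,"x": 0,"y": 0,"z": -0.22,"roll": 0},
    {"hand": -0.2,"x": 0,"y": 0,"z": -0.26,"roll": 0},
    {"hand": -0.2,"x": 0,"y": 0,"z": -0.26,"roll": 0}
  ]
}}

```text
time: 22.45
tool_pos: [0.5305, 0.1097, 0.3018]
tcp_rot: [-3.127, -0.295, -0.017]
wrist_force: [1.5, 0.5, 0.6]
width: 0.6
grip_force: 0.0
```

```bash
python3 yaw.py; python3 lid.py | sed -n '6,26p'
python3 - <<'E'
from h import *
w=np.load("wrist10.npy");h=cv2.cvtColor(w,cv2.COLOR_RGB2HSV);cp=campose("wrist")
def rw(x,y,z): return [*(O+EX*x/1e3+EY*y/1e3),z/1e3]
print("grip model",[proj(cp,rw(x,y,154)).round() for x in(-23,23) for y in (-25,-9)],"lid top",proj(cp,rw(0,-34,198)).round(),proj(cp,rw(90,-34,108)).round(),"knob",proj(cp,rw(0,-94,108)).round(),"hoop",proj(cp,rw(0,-105,110)).round())
for v in range(110,260,6): print(v,"".join("o" if h[v,u,2]<55 else ("O" if h[v,u,1]>150 else ("#" if h[v,u,1]<50 else ".")) for u in range(225,365,1)))
E
```

```text
22.45 [0.5305 0.1097 0.3018] yaw x 10.78 yaw y -79.22 q6 1.54 [1.5 0.5 0.6] w 51.0 0.0
rack mm [  3.  -37.8 301.8]
110 ###################ooooo##ooooooooooooooooooooooooooooo
114 ###################oooooooooooooooooooooooooooooooooooo
118 ###################oooooooooooooooooooooooooooooooooooo
122 ###################oooooooooooooooooooooooooooooooooooo
126 ##############...............ooooooooooooo.............
130 .......................................................
134 .......................................................
138 ....................###########........................
142 .................################......................
146 ..........#....###################.........######.....#
150 .......##.#...#####################...........#########
154 .......####..#####################............#########
158 .......################oooo########...........#########
162 ........#########################.##..........#########
166 .........###.##################....###........#########
170 ..........###..#.###########.#.########.......########.
174 ..........######..#..
[... 3315 characters left out ...]
OOOOOOOOOOOOOOOO.########.OOOOOOOO.######################################################..#######......................
236 #############.OOOOOOOOOOOOOOOOOOOOOO.#######.OOOOOOOOO.######################################################...##########....#####.##......
242 #####################################################################################################################.......................
248 ###################################################################################################################.........................
254 .............................................................##################.............................................................
```

{"name": "servo_tool", "arguments": {
  "targets": [
    {"hand": -0.2,"x": 0,"y": 0,"z": 0,"roll": 0},
    {"hand": -0.2,"x": 0,"y": 0,"z": 0,"roll": 0},
    {"hand": -0.2,"x": 0,"y": 0,"z": 0,"roll": 0},
    {"hand": -0.2,"x": 0,"y": 0,"z": 0,"roll": 0},
    {"hand": -0.2,"x": 0,"y": 0,"z": 0,"roll": 0},
    {"hand": -0.2,"x": 0,"y": 0,"z": 0,"roll": 0}
  ]
}}

```text
time: 23.1
tool_pos: [0.5274, 0.1091, 0.2941]
tcp_rot: [3.128, 0.295, -0.001]
wrist_force: [0.3, 0.6, 0.9]
width: 0.603
grip_force: 0.0
```

Run:
```python
from h import *
from workcell import ticket
a=np.load("side10.npy").astype(int)[130:200,240:300];b=read_camera("side").astype(int)[130:200,240:300]
n=(np.abs(a-b).sum(2)>60).sum();print("changed px",n)
if n<40: print(ticket.finish_job())
```

```text
changed px 17
the job is handed in; nothing more can be done
None
```

I handed the job in at about 23 s: the divider is in the third notch and the lid stands upright at rest on the cradle wires in the open-end bay, by the last camera check; no verdict came back.

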